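Hang the book trolley's spare wheel on the J-hook

TASK

Lift the larger spare trolley wheel out of its wooden cradle by its rim and hang it on the J-hook of the steel stand: bring the hook through the wheel, then, holding the rim beside the hook, press it gently down past the sprung catch and firmly home on the hook's seat before you let go. Nobody has measured how high the hook is clamped, so feel for it, keep the wheel from twisting in your grip, and do not bend the hook by pushing hard (17 N is too much); leave the small wheel, the mug and the wrench where they are.

Things in the scene. Friction and masses are not known exactly. Their poses are not given: they have to be found in the camera images.
- wheel: Larger wheel, 220 mm diameter, 0.32-0.48 kg. Origin at its centre (120 mm above the table as it stands), x = axle, z = up. Tyre 14 mm wide with flat sides, 13 mm deep (radius 97 to 110 mm), hub radius 14 mm, 30 mm long. Three spokes 16 mm wide: one straight down, two 60 degrees either side of straight up, so the sector at the top is open.
- wheel_top (a point): Middle of the tyre's section at the wheel's top, 103 mm above its centre; axes as the wheel. Pinch the tyre from above across its 14 mm width (fingers closing along the axle), 25 to 35 mm to either side of this point, so that the fingers stay clear of the hook. Over-pressing turns the wheel in the grip; over 0.22 rad off upright is a fault.
- cradle: Fixed plywood cradle of the larger wheel. Origin on the table under the wheel's centre, x along its axle. Base 70 x 150 x 8 mm; two walls along y, 17 mm apart, 120 mm long, tops 58 mm above the table. The wheel lifts straight up out of it.
- small_wheel: Smaller wheel of the same make, 100 mm diameter, in its own cradle, top 113 mm above the table. Origin at its centre, x = axle. Not to be moved (over 25 mm is disturbed).
- stand: Hook stand bolted to the table. Origin on the table straight below the middle of the hook's seat; x points from the hook's nose back to the post (radius 9 mm, at x = 95 mm, 287 mm high). The hook's arm is clamped rigidly to the post: its seat is anywhere from 232 to 262 mm above the table, which no pose tells: feel for it. Pushing it with over 17 N bends it.
- hook_below (a point): Table point straight below the hook's seat, for the hook's shape (z from the seat). Arm 12 mm wide, 6 mm thick, along x. Nose: 8 mm bar, inner face at x = -9 mm, leaning out to -15, front -23, top 27 mm. Catch housing x = 12 to 52, 20 wide, 32 high. Rim goes between nose and housing, axle along x. The seat is hard (20 N per mm or more). Press home with over 7 N on it, 10 to 13 is good.
- catch (a joint): Sprung catch over the seat, m: 0 = out, up to 0.009 pushed back to +x. Slippery round nose, radius 5 mm, 20 mm long across, axis 19.5 mm above the seat, at x = 7 mm when out: throat 11 mm, the 14 mm tyre pushes it 2-6 mm. Spring 4.5 N + 0.6 N/mm; the rim needs a total of about 4 to 9 N down; touches about 22 mm above the seat, passes, lands, and it springs out over it.
- mug: White mug with handle, 80 mm wide, 90 mm high, standing on the table beyond the wheels. Origin under its centre. Not to be moved (over 30 mm is disturbed).
- wrench: Steel wrench lying on the table between robot and wheels, about 180 mm long along its x. Origin under its middle. Not to be moved (over 30 mm is disturbed).

How it is judged:
By the outcome, as a careful person would: the job done as asked, in the order asked, and still so for the second after the job is handed in, with the robot touching nothing.
It also fails if it takes over 58 s, if anything falls off the work surface, if the arm or the gripper's body presses on something with over 40 N, if the wrist force passes 120 N, or if a joint passes its speed limit or range.

ROBOT

A 6-joint arm with a two-finger parallel gripper is mounted at the origin on the work surface. World frame = base frame: x ahead of the robot, y to its left, z up, the work surface at z = 0. Lengths are in mm, angles in rad, forces in N, time in s.
With the tool pointing down it reaches from about 350 to 775 mm from the base axis. Payload 7.3 kg.
Tool frame: the origin (TCP) lies at the very end of the fingers, on their centre line; the grasp point (between the pads) lies 19 mm behind it; z points along the fingers, y is the line along which they close (so a half turn about z gives the same grasp; the last joint's range is limited). The gripper opens to 92 mm and grips with 3 to 60 N. Pads are 19 mm wide; open, the fingers measure 130 mm over their backs; the gripper's body (75 mm by 190 mm) begins 47 mm behind the grasp point.
Start: joints at [-1.49, 0.342, 1.524, -0, 1.275, -0.146], TCP at [118.073, -511.57, 226.741] pointing down, gripper open.
Joint ranges: [-2.53, 2.53], [-0.77, 2.02], [0.04, 2.7], [-1, 4.14], [0.28, 2.66], [-3.11, 3.11]. Speed limits (rad/s): [2.57, 2.57, 3.14, 3.14, 3.14, 3.14].

INTERFACE

Orientations are given as [roll, pitch, yaw] about the fixed x, y, z axes, in that order (R = Rz(yaw) Ry(pitch) Rx(roll)).
In Python, from plant import bot gives the robot as it stands.
- The arm moves only by the tool jog_arm, never from a script. Its argument "targets" is a list of rows, each an object with "xyz": the shift along the tool's x, y, z as a fraction of full scale, a list of three; "spin": the turn about the tool's z as a fraction of full scale. In form: [{"xyz": [x, y, z], "spin": spin}, ...]. A call has exactly 10 rows; each row shifts and turns the commanded pose from where the row before left it, along the tool's axes as they then stand; what a row does not reach is not made up. Full scale, the value 1, is 80 mm for a shift and 0.1 rad for a turn. A row lasts 1/8 s, in which the tool goes at most 62.5 mm and 10.7 degrees, less where a joint would pass 70% of its speed; a pose out of reach is approached as far as the arm can. A call with a number of a shift or a turn outside -1 to 1 is refused whole. A call with a gripper value outside its range is refused whole. "gripper" is the opening in per cent of the stroke, from 0 (shut) to 100 (fully open), set as the call begins (left out, the last holds). The fingers move at their own pace and stop on an object; the grip force is fixed at half the most. Time passes only in rows, so rows that do not move let the fingers close, or fill a call up. It gives the time, the measured TCP pose, the force, the opening and the grip force at its end, in the units of the state.
- bot.get_obs(): the state, without advancing time (a new reading comes with each control period).
- bot.capture(name): name is "scene" or "top" or "wrist"; returns the picture (420x560x3 uint8, blue, green, red); there is no depth.
- bot.get_calibration(name): a dict with "vfov" (degrees; the focal length in pixels is half the picture's height over the tangent of half this angle, whatever the lens; pixels are square), "cx", "cy" (the principal point, pixels), "eye" and "rotation" of the camera in the world. Camera axes: x right, y down, z forward; pixel columns grow to the right and rows downward; lengths in mm; the calibration is good to about 2 mm. A picture is of the moment at which its call begins: read the wrist's pose just before it. get_calibration takes no time and is no camera call; for the wrist camera it gives the pose at the moment of the call.
- bot.close_job(): hands the job in; it is judged then, once.
The state is a dict: "time": time; "joint_positions": joint angles; "dq": joint speeds; "tau": joint torques, N m; "tool_pos": TCP position; "tcp_rot": TCP orientation; "contact_force": force on the tool from outside, world axes, zero at the start; "moment": the same for the moment, N m; "grip_width": finger opening in mm; "finger_force": force on a finger pad.
Only numpy, scipy, OpenCV 4.12 (cv2) and the standard library are available. Lean on these libraries where they do the work, as an engineer would, in place of code of your own. Each camera call takes 0.05 s, during which the arm holds its last target. There are 200 camera calls.

## Working session

There is one attempt and no reset: what is moved stays moved. The work goes in short steps, Python scripts to look and compute and a tool call to move; the robot and the scene stay as the last step left them, time stands still between calls to the robot, and variables do not carry over. Pictures are saved under pics/ and viewed, at most 10 in all, crops included, and the job is handed in when it is done.

Besides the shell and the picture viewer there is one more tool, called as name(argument=value, ...), one argument or row to a line, values as JSON. jog_arm: Moves the arm, as the interface text tells. Shift numbers are shares of 80 mm and turn numbers shares of 0.1 rad, none past 1 either way. Its arguments: {"type":"object","properties":{"targets":{"type":"array","items":{"type":"object","properties":{"xyz":{"type":"array","items":{"type":"number"}},"spin":{"type":"number"}}}},"gripper":{"type":"number"}},"required":["targets"]}

```bash
ls; mkdir -p pics; python3 - <<'E'
from plant import bot
import cv2,numpy as np
for n in ("scene","top"):
    im=bot.capture(n); cv2.imwrite(f"pics/{n}0.png",im)
    print(n,bot.get_calibration(n))
o=bot.get_obs(); print(o)
E
```

```text
pics
scene {'vfov': 51.46705132752509, 'cx': 281.0241702986358, 'cy': 210.15128661099604, 'eye': array([ 835.64169828, -414.67982155, 1019.80466617]), 'rotation': array([-2.59564028, -0.01423734,  0.60646352])}
top {'vfov': 56.79820356875994, 'cx': 274.79379866688316, 'cy': 207.01850256409142, 'eye': array([403.70467121,  -6.62861034, 866.92385733]), 'rotation': array([-2.88238680e+00, -6.51097864e-04, -1.53070402e+00])}
{'time': 0.1, 'joint_positions': array([-1.48999583e+00,  3.42667336e-01,  1.52488925e+00, -1.51660284e-06,
        1.27539471e+00, -1.46002213e-01]), 'dq': array([-0.00041434, -0.00290604, -0.00188003,  0.00161365,  0.00193549,
        0.00136988]), 'tau': array([ 1.67834471e-03, -4.32004452e+01, -2.44693869e+01,  7.18878047e-02,
        5.26035775e-02, -4.65901928e-05]), 'tool_pos': array([ 118.04503484, -511.20099319,  226.11829291]), 'tcp_rot': array([-3.14024825e+00, -1.96226153e-04,  2.26803022e-01]), 'contact_force': array([-0.57518552, -0.52703338,  0.55088588]), 'moment': array([0.03492677, 0.02288006, 0.02830952]), 'finger_force': 0.0, 'grip_width': 91.90884971901181}
```

View pics/scene0.png

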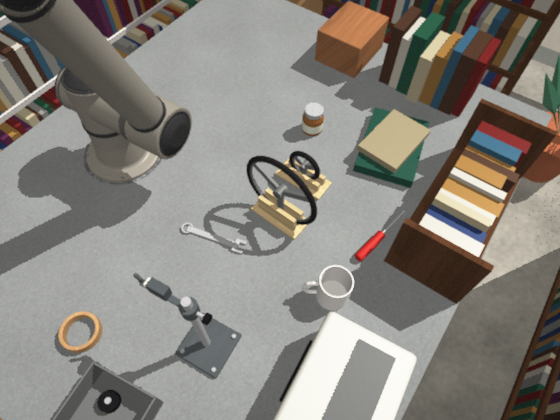

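View pics/top0.png

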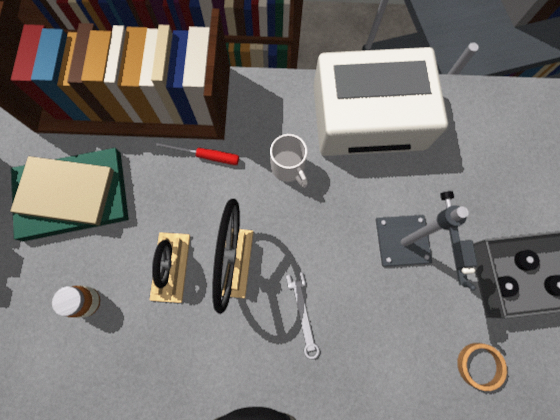

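The scene view shows the large wheel around (281,190), the small wheel at (304,165), the stand's post top at about (187,303), the mug at (333,287) and the wrench at (215,238). In the top view the wheel spans (235,200) to (220,310), the post runs from (405,243) to (458,214), and the hook is around (465,255). Next I'll zoom in on the wheel and hook in both views.

```bash
cat > h.py <<'E'
import numpy as np,cv2
from scipy.spatial.transform import Rotation as R
def cam(c,h=420):
    f=h/2/np.tan(np.radians(c["vfov"])/2); M=R.from_euler("xyz",c["rotation"]).as_matrix()
    return f,c["cx"],c["cy"],np.array(c["eye"]),M
def ray(c,p):
    f,cx,cy,e,M=cam(c); d=M@np.array([(p[0]-cx)/f,(p[1]-cy)/f,1]); return e,d/np.linalg.norm(d)
def plane(c,p,z):
    e,d=ray(c,p); return e+d*(z-e[2])/d[2]
def proj(c,P):
    f,cx,cy,e,M=cam(c); q=M.T@(np.array(P)-e); return np.array([cx+f*q[0]/q[2],cy+f*q[1]/q[2]])
def tri(c1,p1,c2,p2):
    e1,d1=ray(c1,p1);e2,d2=ray(c2,p2)
    t=np.linalg.lstsq(np.c_[d1,-d2],e2-e1,rcond=None)[0]
    a,b=e1+t[0]*d1,e2+t[1]*d2; return (a+b)/2,np.linalg.norm(a-b)
E
python3 - <<'E'
from plant import bot
from h import *
t=cv2.imread("pics/top0.png");s=cv2.imread("pics/scene0.png")
ct,cs=bot.get_calibration("top"),bot.get_calibration("scene")
print("base",proj(cs,[0,0,0]),proj(ct,[0,0,0]))
print("hub",tri(ct,(230,255),cs,(281,190)))
print("posttop",tri(ct,(459,213),cs,(187,303)), plane(ct,(459,213),287))
Z=lambda im,x,y,w=100,h=75:cv2.resize(im[y:y+h,x:x+w],(400,300),interpolation=cv2.INTER_CUBIC)
out=np.vstack([np.hstack([Z(t,180,190,160,120),Z(t,400,180,120,90)]),np.hstack([Z(s,220,140,120,90),Z(s,120,260,120,90)])])
cv2.imwrite("pics/zoom0.png",out)
E
```

```text
base [124.0847273  152.02908994] [262.43852707 530.50680788]
hub (array([502.90088638,  83.77969294, 128.05640799]), np.float64(4.043536415304642))
posttop (array([ 561.45053309, -289.95598315,  276.85362152]), np.float64(1.6301657328483714)) [ 559.27110846 -284.47178477  287.        ]
```

View pics/zoom0.png

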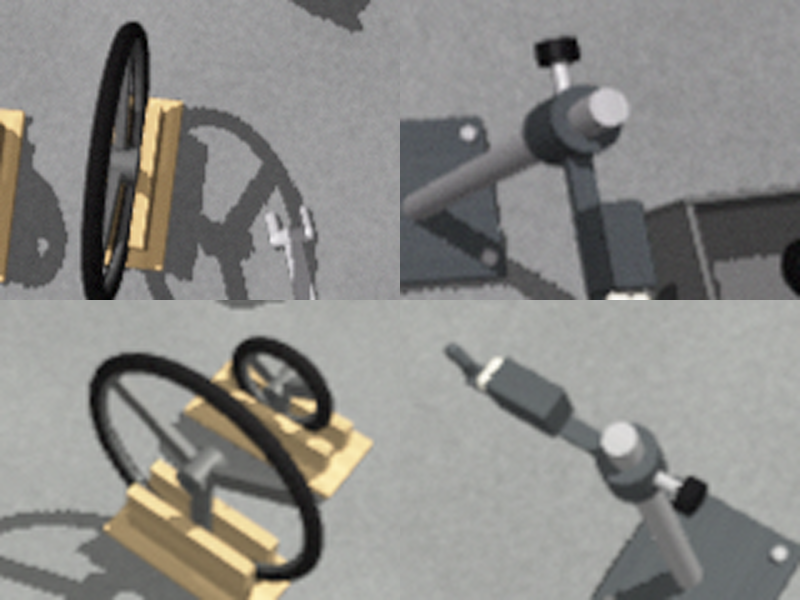

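The zoom shows the wheel, its cradle and the hook clearly. In the scene crop, the nose tip is at scene px (135.6,275), the white catch at (147,282) and the post top at (186,302). Next I'll take closer crops of the hook and mask out the features I need.

```bash
python3 - <<'E'
from plant import bot
from h import *
t=cv2.imread("pics/top0.png");s=cv2.imread("pics/scene0.png")
Z=lambda im,x,y,w,h:cv2.resize(im[y:y+h,x:x+w],(400,600),interpolation=cv2.INTER_CUBIC)
cv2.imwrite("pics/zoom1.png",np.hstack([Z(t,440,200,60,90),Z(s,120,250,60,90)]))
ct,cs=bot.get_calibration("top"),bot.get_calibration("scene")
def cen(im,x,y,w,h,f):
    m=np.zeros(im.shape[:2],np.uint8);m[y:y+h,x:x+w]=f(im[y:y+h,x:x+w]);p=np.argwhere(m)[:,::-1];return p.mean(0),len(p),p.min(0),p.max(0)
br=lambda a:a.min(2)>170
a=cen(t,455,255,30,30,br);b=cen(s,138,268,18,25,br);print(a,b,tri(ct,a[0],cs,b[0]))
# wheel dark masks
dk=lambda im:(im.max(2)<45).astype(np.uint8)
for n,im,(x,y,w,h),c in(("top",t,(205,190,45,130),ct),("scene",s,(235,145,90,85),cs)):
    m=np.zeros(im.shape[:2],np.uint8);m[y:y+h,x:x+w]=dk(im[y:y+h,x:x+w])
    k,l,st,_=cv2.connectedComponentsWithStats(m);i=1+st[1:,4].argmax();p=np.argwhere(l==i)[:,::-1]
    ct_=max(cv2.findContours((l==i).astype(np.uint8),0,1)[0],key=len);e=cv2.fitEllipse(cv2.convexHull(ct_));print(n,st[i],e)
# cradle mask
def wood(im,x,y,w,h):
    H=cv2.cvtColor(im,cv2.COLOR_BGR2HSV);m=cv2.inRange(H,(10,80,90),(30,255,255));q=np.zeros_like(m);q[y:y+h,x:x+w]=m[y:y+h,x:x+w]
    c=max(cv2.findContours(q,0,1)[0],key=cv2.contourArea);return cv2.boxPoints(cv2.minAreaRect(c)),cv2.minAreaRect(c)
print(wood(t,200,200,60,110))
E
```

```text
(array([467.87931034, 270.05172414]), 58, array([462, 268]), array([474, 272])) (array([144.95901639, 275.85245902]), 122, array([138, 268]), array([155, 292])) (array([ 470.60815162, -294.62348358,  283.73902958]), np.float64(6.343192359124527))
top [ 213  199   26  114 1056] ((225.8404998779297, 256.1300048828125), (21.48290252685547, 118.28714752197266), 6.844343185424805)
scene [247 156  69  68 540] ((281.3531494140625, 189.6128387451172), (40.84087371826172, 86.81403350830078), 133.86764526367188)
(array([[229.73848, 296.09235],
       [238.20003, 228.40001],
       [252.96925, 230.24615],
       [244.5077 , 297.93848]], dtype=float32), ((241.35386657714844, 263.16925048828125), (14.884167671203613, 68.21910858154297), 7.125016689300537))
```

View pics/zoom1.png

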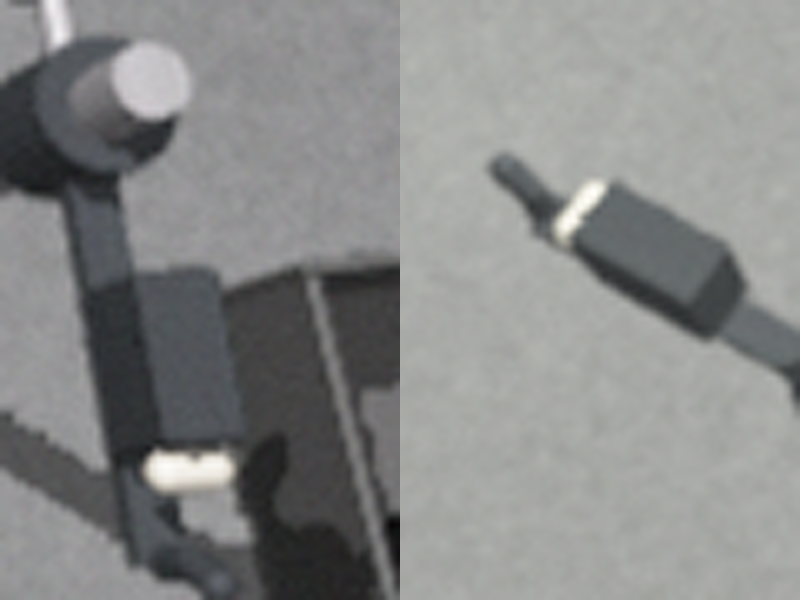

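The nose tip is at top px (473.3,287.8) and scene px (135.8,274.8). The catch is at top (468.5,270.5) and scene (147.3,281.8), and the post top is at top (462.5,212) and scene (186,302).

```bash
python3 - <<'E'
from plant import bot
from h import *
ct,cs=bot.get_calibration("top"),bot.get_calibration("scene")
for n,a,b in(("post",(462.5,212),(186,302)),("catch",(468.5,270.5),(147.3,281.8)),("nose",(473.3,287.8),(135.8,274.8)),("wheel",(225.84,256.13),(281.35,189.6))):
    print(n,tri(ct,a,cs,b))
print("post287",plane(ct,(462.5,212),287),plane(cs,(186,302),287))
print("wheel120",plane(ct,(225.84,256.13),120),plane(cs,(281.35,189.6),120))
p=(225.84+59*np.sin(np.radians(6.84)),256.13-59*np.cos(np.radians(6.84)));q=(2*225.84-p[0],2*256.13-p[1])
for z in(120,170):print("ends",plane(ct,p,z),plane(ct,q,z))
c=[[229.7,296.1],[238.2,228.4],[253,230.2],[244.5,297.9]];print("cradle",[plane(ct,v,30)for v in c])
E
```

```text
post (array([ 561.43618851, -291.26139183,  284.90011404]), np.float64(0.6459478123966138))
catch (array([ 473.31793124, -300.10698209,  270.16587341]), np.float64(1.1527521288179376))
nose (array([ 447.77094889, -303.02474798,  273.4175039 ]), np.float64(0.0731550982494484))
wheel (array([500.53750573,  91.52911582, 119.19742381]), np.float64(0.9586875942562505))
post287 [ 561.08128919 -289.98822283  287.        ] [ 561.97476858 -291.82934574  287.        ]
wheel120 [500.11491541  91.05572992 120.        ] [501.11159096  91.48338906 120.        ]
ends [617.84718688  85.49424743 120.        ] [391.15674508  96.20273804 120.        ]
ends [603.51222398  79.32743023 170.        ] [391.99671866  89.31908133 170.        ]
cradle [array([428.16144257,  88.63894972,  30.        ]), array([573.6793789 ,  80.10748855,  30.        ]), array([570.96485677,  47.39932443,  30.        ]), array([425.72994398,  57.34496929,  30.        ])]
```

jog_arm(
  targets=[
    {"xyz": [0.54, -0.49, -0.1], "spin": 0},
    {"xyz": [0.54, -0.49, -0.1], "spin": 0},
    {"xyz": [0.54, -0.49, -0.1], "spin": 0},
    {"xyz": [0.54, -0.49, -0.1], "spin": 0},
    {"xyz": [0.54, -0.49, -0.1], "spin": 0},
    {"xyz": [0.54, -0.49, -0.1], "spin": 0},
    {"xyz": [0.54, -0.49, -0.1], "spin": 0},
    {"xyz": [0.54, -0.49, -0.1], "spin": 0},
    {"xyz": [0.54, -0.49, -0.1], "spin": 0},
    {"xyz": [0.54, -0.49, -0.1], "spin": 0},
  ],
  gripper=60,
)

```text
time: 1.35
tool_pos: [451.6, -30.6, 306.8]
tcp_rot: [3.141, 0.0, 0.227]
contact_force: [0.2, -0.3, -0.4]
grip_width: 55.0
finger_force: 0.0
```

jog_arm(
  targets=[
    {"xyz": [0, 0, 0], "spin": 0.94},
    {"xyz": [0, 0, 0], "spin": 0.94},
    {"xyz": [0, 0, 0], "spin": 0.94},
    {"xyz": [0.3, -0.52, 0], "spin": 0},
    {"xyz": [0.3, -0.52, 0], "spin": 0},
    {"xyz": [0.3, -0.52, 0], "spin": 0},
    {"xyz": [0, 0, 0], "spin": 0},
    {"xyz": [0, 0, 0], "spin": 0},
    {"xyz": [0, 0, 0], "spin": 0},
    {"xyz": [0, 0, 0], "spin": 0},
  ],
)

```text
time: 2.6
tool_pos: [529.4, 87.3, 307.0]
tcp_rot: [3.141, -0.0, -0.057]
contact_force: [0.1, 0.2, 1.2]
grip_width: 54.9
finger_force: 0.0
```

```bash
python3 - <<'E'
from plant import bot
from h import *
c=bot.get_calibration("wrist");im=bot.capture("wrist");cv2.imwrite("pics/wrist1.png",im)
o=bot.get_obs();print(c,o["tool_pos"],o["tcp_rot"])
print("predicted hub/top:",proj(c,[500.5,91.4,120]),proj(c,[500.5,91.4,223]),"grasp",proj(c,[530.5,89.7,220]))
E
```

```text
{'vfov': 62.440434958683156, 'cx': 282.6585643376447, 'cy': 204.56200446075303, 'eye': array([602.61269258,  82.71507098, 465.31520816]), 'rotation': array([ 2.86392913e+00,  1.26413276e-04, -1.62699396e+00])} [529.47068979  87.44716511 307.01034366] [ 3.14146828e+00 -4.86915877e-04 -5.63875404e-02]
predicted hub/top: [279.8764294  208.27666619] [278.80373543 247.14888411] grasp [278.74022154 207.77960183]
```

View pics/wrist1.png

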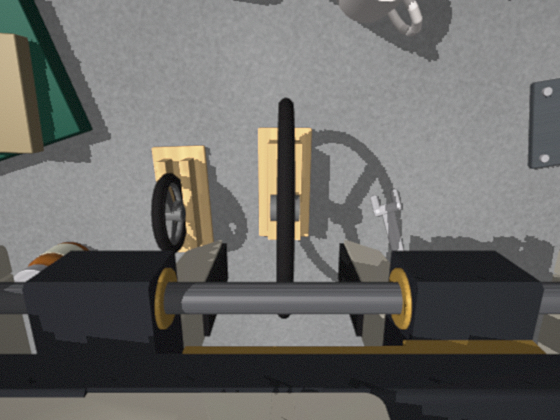

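The wheel shows edge-on at column ~286, rows 98 to 318, between the open fingers, whose inner edges are at columns ~228 and ~338. It sits about 2 to 3 mm right of centre. I'll descend with the fingers open and check the centring again there.

jog_arm(
  targets=[
    {"xyz": [0.01, 0.015, 0.43], "spin": 0},
    {"xyz": [0, 0, 0.43], "spin": 0},
    {"xyz": [0, 0, 0.3], "spin": 0},
    {"xyz": [0, 0, 0.15], "spin": 0},
    {"xyz": [0, 0, 0], "spin": 0},
    {"xyz": [0, 0, 0], "spin": 0},
    {"xyz": [0, 0, 0], "spin": 0},
    {"xyz": [0, 0, 0], "spin": 0},
    {"xyz": [0, 0, 0], "spin": 0},
    {"xyz": [0, 0, 0], "spin": 0},
  ],
)

```text
time: 3.9
tool_pos: [530.4, 86.9, 202.0]
tcp_rot: [3.142, -0.0, -0.055]
contact_force: [-0.6, -0.0, -0.1]
grip_width: 55.2
finger_force: 0.0
```

```bash
python3 - <<'E'
from plant import bot
from h import *
c=bot.get_calibration("wrist");im=bot.capture("wrist");cv2.imwrite("pics/wrist2.png",im)
o=bot.get_obs();p=o["tool_pos"];print(p,o["tcp_rot"])
m=im.max(2)<50
for r in range(60,260,15):
    q=np.flatnonzero(m[r,245:325])+245
    if len(q):print(r,q.min(),q.max(),len(q))
print(proj(c,p+[0,0,19]))
E
```

```text
[530.38020794  86.93014571 201.9286041 ] [ 3.14148138e+00 -5.54516278e-05 -5.51667489e-02]
105 277 297 21
120 276 298 23
135 276 299 24
150 275 299 25
165 275 300 26
180 274 300 27
195 274 300 27
210 274 301 28
225 274 301 28
240 273 301 29
255 273 302 30
[281.58394233 277.3564492 ]
```

View pics/wrist2.png

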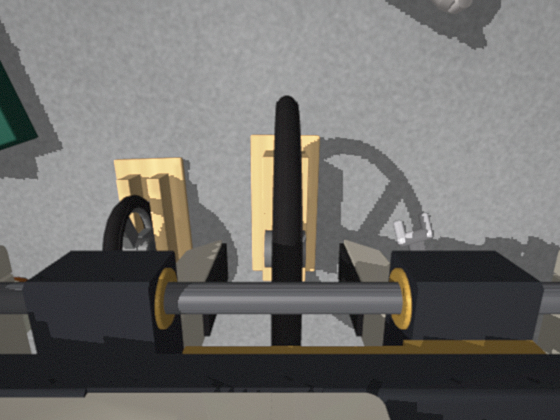

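The tyre centre is at column 287 and the fingers' middle at 283, so I need to shift about 2 mm along tool +y. The columns stay constant down the picture, so the yaw is aligned.

jog_arm(
  targets=[
    {"xyz": [0, 0.025, 0], "spin": 0},
    {"xyz": [0, 0, 0], "spin": 0},
    {"xyz": [0, 0, 0], "spin": 0},
    {"xyz": [0, 0, 0], "spin": 0},
    {"xyz": [0, 0, 0], "spin": 0},
    {"xyz": [0, 0, 0], "spin": 0},
    {"xyz": [0, 0, 0], "spin": 0},
    {"xyz": [0, 0, 0], "spin": 0},
    {"xyz": [0, 0, 0], "spin": 0},
    {"xyz": [0, 0, 0], "spin": 0},
  ],
  gripper=0,
)

```text
time: 5.2
tool_pos: [530.3, 84.9, 201.9]
tcp_rot: [3.141, 0.0, -0.055]
contact_force: [0.0, 0.4, 0.2]
grip_width: 13.4
finger_force: 30.0
```

jog_arm(
  targets=[
    {"xyz": [0, 0, -0.03], "spin": 0},
    {"xyz": [0, 0, -0.06], "spin": 0},
    {"xyz": [0, 0, -0.1], "spin": 0},
    {"xyz": [0, 0, -0.15], "spin": 0},
    {"xyz": [0, 0, -0.15], "spin": 0},
    {"xyz": [0, 0, -0.15], "spin": 0},
    {"xyz": [0, 0, -0.15], "spin": 0},
    {"xyz": [0, 0, -0.12], "spin": 0},
    {"xyz": [0, 0, -0.07], "spin": 0},
    {"xyz": [0, 0, -0.02], "spin": 0},
  ],
)

```text
time: 6.45
tool_pos: [530.3, 84.9, 282.1]
tcp_rot: [3.142, -0.0, -0.055]
contact_force: [-0.4, -0.1, -5.5]
grip_width: 13.2
finger_force: 30.0
```

```bash
python3 - <<'E'
from plant import bot
from h import *
o=bot.get_obs();print({k:np.round(o[k],2) for k in("tool_pos","contact_force","moment","grip_width")})
E
```

```text
{'tool_pos': array([530.32,  84.93, 282.11]), 'contact_force': array([-0.41, -0.06, -5.46]), 'moment': array([ 0.05, -0.12, -0.01]), 'grip_width': np.float64(13.16)}
```

jog_arm(
  targets=[
    {"xyz": [0, 0.2, 0], "spin": 0},
    {"xyz": [0, 0.4, 0], "spin": 0},
    {"xyz": [0, 0.5, 0], "spin": 0},
    {"xyz": [0, 0.5, 0], "spin": 0},
    {"xyz": [0, 0.4, 0], "spin": 0},
    {"xyz": [0, 0.25, 0], "spin": -0.5},
    {"xyz": [0, 0, 0], "spin": -1},
    {"xyz": [0, 0, 0], "spin": -1},
    {"xyz": [0, 0, 0], "spin": -1},
    {"xyz": [0, 0, 0], "spin": -1},
  ],
)

```text
time: 7.7
tool_pos: [519.7, -95.8, 281.4]
tcp_rot: [-3.141, 0.001, 0.397]
contact_force: [1.0, -0.1, -4.6]
grip_width: 13.4
finger_force: 30.0
```

jog_arm(
  targets=[
    {"xyz": [0, 0, 0], "spin": -1},
    {"xyz": [0, 0, 0], "spin": -1},
    {"xyz": [0, 0, 0], "spin": -1},
    {"xyz": [0, 0, 0], "spin": -1},
    {"xyz": [0, 0, 0], "spin": -1},
    {"xyz": [0, 0, 0], "spin": -1},
    {"xyz": [0, 0, 0], "spin": -1},
    {"xyz": [0, 0, 0], "spin": -1},
    {"xyz": [0, 0, 0], "spin": -1},
    {"xyz": [0, 0, 0], "spin": -1},
  ],
)

```text
time: 8.95
tool_pos: [519.7, -95.7, 281.3]
tcp_rot: [-3.14, 0.0, 1.397]
contact_force: [-0.2, -0.4, -4.4]
grip_width: 13.1
finger_force: 30.0
```

jog_arm(
  targets=[
    {"xyz": [0, 0, 0], "spin": -1},
    {"xyz": [0, 0, 0], "spin": -1},
    {"xyz": [0, -0.2, 0], "spin": -0.78},
    {"xyz": [0, -0.5, 0], "spin": 0},
    {"xyz": [0, -0.6, 0], "spin": 0},
    {"xyz": [-0.2, -0.4, 0], "spin": 0},
    {"xyz": [-0.5, 0, 0], "spin": 0},
    {"xyz": [-0.6, 0, 0], "spin": 0},
    {"xyz": [-0.5, 0, 0], "spin": 0},
    {"xyz": [-0.3, 0, 0], "spin": 0},
  ],
)

```text
time: 10.2
tool_pos: [401.0, -277.0, 281.3]
tcp_rot: [-3.14, -0.0, 1.671]
contact_force: [-0.3, 0.1, -4.9]
grip_width: 13.7
finger_force: 30.0
```

```bash
python3 - <<'E'
from plant import bot
from h import *
w=bot.get_calibration("wrist");im=bot.capture("wrist");s=bot.capture("scene");t=bot.capture("top")
o=bot.get_obs();print({k:np.round(o[k],3) for k in("time","tool_pos","tcp_rot","contact_force","moment")})
np.save("w.npy",[w["vfov"],w["cx"],w["cy"],*w["eye"],*w["rotation"]])
print("wrist cam",w)
for n,P in(("nose",[447.8,-303,275]),("catch",[473.3,-300.1,271]),("post",[561.4,-291,287])):print(n,proj(w,P))
cv2.imwrite("pics/w3.png",im);cv2.imwrite("pics/s3.png",s);cv2.imwrite("pics/t3.png",t)
Z=lambda a,x,y,wd,h:cv2.resize(a[y:y+h,x:x+wd],(400,300),interpolation=cv2.INTER_CUBIC)
cv2.imwrite("pics/c3.png",np.vstack([cv2.resize(np.hstack([im,s]),(800,300)),np.hstack([Z(s,60,210,180,135),Z(t,400,180,160,120)])]))
E
```

```text
{'time': np.float64(10.35), 'tool_pos': array([ 401.111, -275.817,  281.154]), 'tcp_rot': array([-3.14e+00, -1.00e-03,  1.67e+00]), 'contact_force': array([ 0.189,  0.409, -4.265]), 'moment': array([ 0.238, -0.133,  0.013])}
wrist cam {'vfov': 62.440434958683156, 'cx': 282.6585643376447, 'cy': 204.56200446075303, 'eye': array([ 393.15225471, -203.83902747,  439.59732957]), 'rotation': array([2.86378195e+00, 1.07636806e-03, 1.00283399e-01])}
nose [365.42498597 306.60084043]
catch [410.47970509 302.04123505]
post [597.16613442 318.99379704]
```

View pics/c3.png

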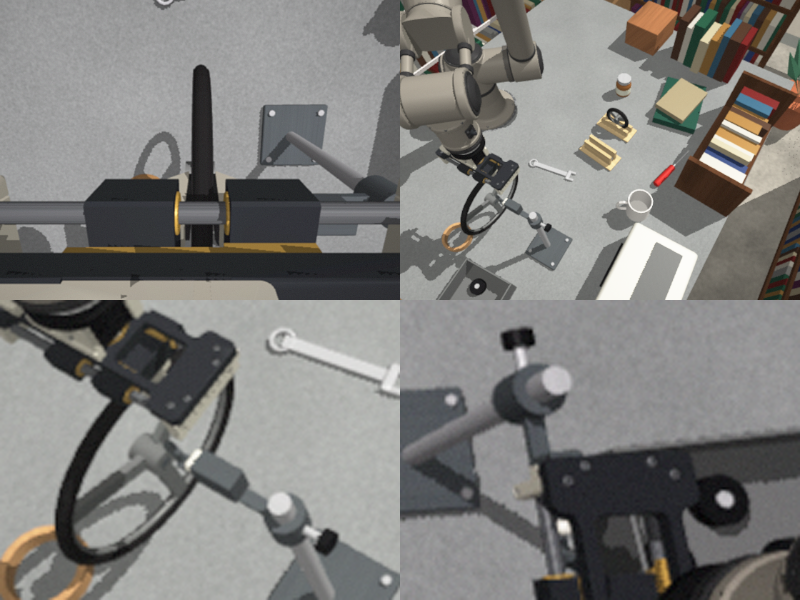

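The wheel hangs edge-on ahead of the hook nose with its plane square to the arm. In the scene view the hub is at about (127.5,276.6). I'll compare that with where the hub should be if the wheel is still upright.

```bash
python3 - <<'E'
from plant import bot
from h import *
o=bot.get_obs();p=o["tool_pos"];print(p,o["moment"],o["contact_force"])
cs=bot.get_calibration("scene");ex=np.array([-.1,.995,0]);ax=np.array([.995,.1,0])
g=p+[0,0,0]
for a in(-.2,-.1,0,.1,.2):
    # wheel rotated by a about axle through grip
    v=R.from_rotvec(a*ax).apply(-30*ex+[0,0,-82])
    c=g+v; sp=R.from_rotvec(a*ax).apply([0,0,-97])
    print(a,proj(cs,c),proj(cs,c+sp),[proj(cs,c+R.from_rotvec((a+s)*ax).apply([0,0,97])).round(1) for s in(-1.047,1.047)])
s=cv2.imread("pics/s3.png");cv2.imwrite("pics/c4.png",cv2.resize(s[200:340,60:220],(800,700))[:600])
E
```

```text
[ 401.11137694 -275.81686307  281.15428609] [ 0.23824073 -0.13303626  0.01257684] [ 0.18870337  0.40926253 -4.2647437 ]
-0.2 [122.83770793 283.70075832] [130.13139854 307.79982088] [array([148.2, 240.3]), array([ 85.3, 303.9])]
-0.1 [125.97531711 281.32489262] [135.99557506 301.90819259] [array([148.9, 237.6]), array([ 88.3, 305.3])]
0 [129.07302369 278.68189653] [141.63404726 295.71230212] [array([149.3, 235. ]), array([ 91.7, 306.1])]
0.1 [132.10670495 275.79912761] [147.02279657 289.25818025] [array([149.6, 232.4]), array([ 95.3, 306.4])]
0.2 [135.05375179 272.7042198 ] [152.14039551 282.58875273] [array([149.7, 230.1]), array([ 99.1, 306. ])]
```

View pics/c4.png

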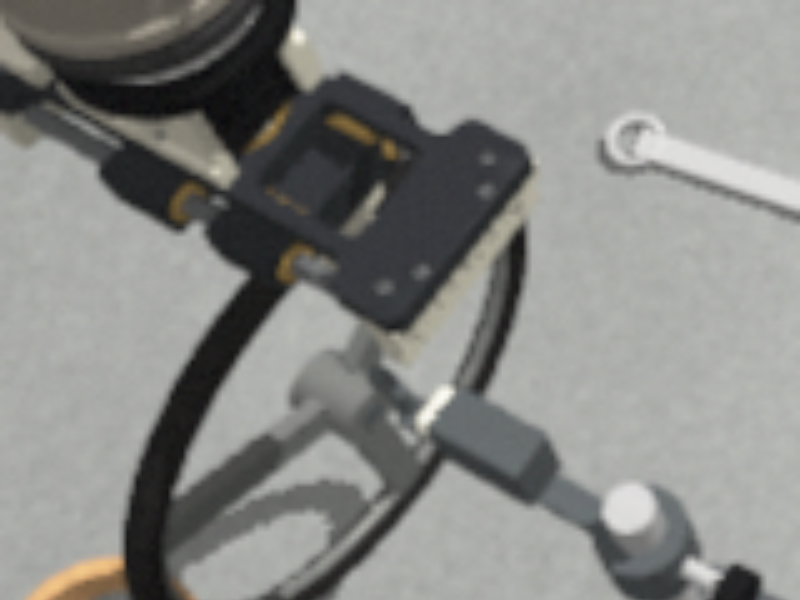

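The down-spoke end is at scene (143,296) and the left spoke end at (93,308). Both match the upright prediction, so there has been no twist. Now I'll bring the hook through the wheel.

jog_arm(
  targets=[
    {"xyz": [-0.02, 0.05, 0], "spin": 0},
    {"xyz": [0, 0.1, 0], "spin": 0},
    {"xyz": [0, 0.15, 0], "spin": 0},
    {"xyz": [0, 0.15, 0], "spin": 0},
    {"xyz": [0, 0.15, 0], "spin": 0},
    {"xyz": [0, 0.12, 0], "spin": 0},
    {"xyz": [0, 0.075, 0], "spin": 0},
    {"xyz": [0, 0, 0], "spin": 0},
    {"xyz": [0, 0, 0], "spin": 0},
    {"xyz": [0, 0, 0], "spin": 0},
  ],
)

```text
time: 11.6
tool_pos: [465.2, -269.7, 282.0]
tcp_rot: [-3.142, 0.0, 1.672]
contact_force: [0.1, 0.0, -5.4]
grip_width: 13.5
finger_force: 30.0
```

```bash
python3 - <<'E'
from plant import bot
from h import *
s=bot.capture("scene");t=bot.capture("top")
o=bot.get_obs();print({k:np.round(o[k],3) for k in("time","tool_pos","tcp_rot","contact_force","moment")})
Z=lambda a,x,y,wd,h:cv2.resize(a[y:y+h,x:x+wd],(400,600),interpolation=cv2.INTER_CUBIC)
cv2.imwrite("pics/c5.png",np.hstack([Z(s,110,220,80,120),Z(t,430,190,80,120)]))
E
```

```text
{'time': np.float64(11.7), 'tool_pos': array([ 465.293, -269.723,  282.039]), 'tcp_rot': array([3.142, 0.   , 1.673]), 'contact_force': array([-0.354,  0.929, -4.672]), 'moment': array([ 0.117, -0.096,  0.013])}
```

View pics/c5.png

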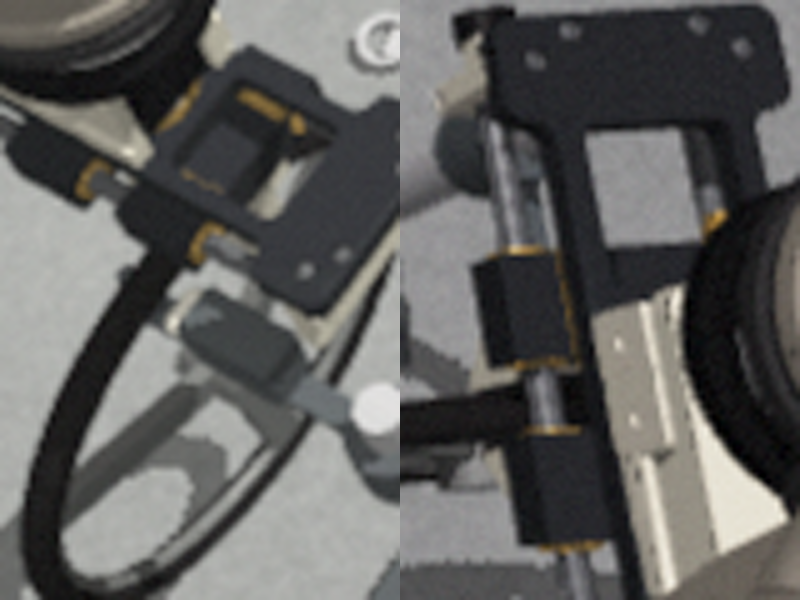

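In the scene crop the tyre passes between the nose tip at about (125,275) and the catch and housing at about (180,320), so the hook is through the wheel. Next I'll lower it to just above the expected catch contact.

jog_arm(
  targets=[
    {"xyz": [0, -0.006, 0.03], "spin": 0},
    {"xyz": [0, 0, 0.06], "spin": 0},
    {"xyz": [0, 0, 0.06], "spin": 0},
    {"xyz": [0, 0, 0.05], "spin": 0},
    {"xyz": [0, 0, 0.03], "spin": 0},
    {"xyz": [0, 0, 0.02], "spin": 0},
    {"xyz": [0, 0, 0.01], "spin": 0},
    {"xyz": [0, 0, 0], "spin": 0},
    {"xyz": [0, 0, 0], "spin": 0},
    {"xyz": [0, 0, 0], "spin": 0},
  ],
)

```text
time: 12.95
tool_pos: [465.1, -269.8, 261.3]
tcp_rot: [3.141, 0.0, 1.673]
contact_force: [-0.2, -0.4, -1.8]
grip_width: 13.5
finger_force: 30.0
```

jog_arm(
  targets=[
    {"xyz": [0, 0, 0.01], "spin": 0},
    {"xyz": [0, 0, 0.01], "spin": 0},
    {"xyz": [0, 0, 0.01], "spin": 0},
    {"xyz": [0, 0, 0.01], "spin": 0},
    {"xyz": [0, 0, 0.01], "spin": 0},
    {"xyz": [0, 0, 0], "spin": 0},
    {"xyz": [0, 0, 0], "spin": 0},
    {"xyz": [0, 0, 0], "spin": 0},
    {"xyz": [0, 0, 0], "spin": 0},
    {"xyz": [0, 0, 0], "spin": 0},
  ],
)

```text
time: 14.2
tool_pos: [465.2, -270.0, 258.6]
tcp_rot: [3.14, 0.002, 1.673]
contact_force: [-4.0, 2.5, 8.5]
grip_width: 13.2
finger_force: 30.0
```

Contact came early with a reaction along −x, so the tyre edge is sitting too far over the round catch. I'll back off, shift about 4 mm toward the nose, and feel again.

jog_arm(
  targets=[
    {"xyz": [0, 0, -0.05], "spin": 0},
    {"xyz": [0, 0, -0.05], "spin": 0},
    {"xyz": [0, -0.025, 0], "spin": 0},
    {"xyz": [0, -0.025, 0], "spin": 0},
    {"xyz": [0, 0, 0], "spin": 0},
    {"xyz": [0, 0, 0], "spin": 0},
    {"xyz": [0, 0, 0], "spin": 0},
    {"xyz": [0, 0, 0], "spin": 0},
    {"xyz": [0, 0, 0], "spin": 0},
    {"xyz": [0, 0, 0], "spin": 0},
  ],
)

```text
time: 15.45
tool_pos: [461.0, -270.1, 265.1]
tcp_rot: [-3.142, 0.0, 1.673]
contact_force: [-0.7, 0.4, -4.4]
grip_width: 13.5
finger_force: 30.0
```

```bash
python3 - <<'E'
from plant import bot
from h import *
s=bot.capture("scene");o=bot.get_obs();p=o["tool_pos"]
print({k:np.round(o[k],3) for k in("time","tool_pos","contact_force","moment")})
cs=bot.get_calibration("scene");ex=np.array([-.1,.995,0]);ax=np.array([.995,.1,0])
# dark tyre: leftmost/lowest extent vs prediction for tilt a
m=(s.max(2)<50).astype(np.uint8)
for a in(-.2,-.1,0,.1,.2):
    v=R.from_rotvec(a*ax).apply(-30*ex+[0,0,-82]);c=p+v
    q=np.array([proj(cs,c+110*(np.cos(k)*ex+np.array([0,0,np.sin(k)]))+w*ax) for k in np.linspace(0,6.28,200) for w in(-7,7)])
    print(a,q.min(0),q.max(0),proj(cs,c-97*R.from_rotvec(a*ax).apply([0,0,1.])),proj(cs,c+97*R.from_rotvec((a+1.047)*ax).apply([0,0,1.])))
cv2.imwrite("pics/s6.png",s)
k,l,st,_=cv2.connectedComponentsWithStats(m[200:380,90:220]);print([x for x in st.tolist() if x[4]>60])
E
```

```text
{'time': np.float64(15.5), 'tool_pos': array([ 461.049, -270.084,  265.119]), 'contact_force': array([ 0.484,  0.179, -4.255]), 'moment': array([ 0.098, -0.109,  0.053])}
-0.2 [104.61589924 249.04715089] [186.24000369 354.59869128] [154.48001781 323.77968704] [114.64495822 323.17497628]
-0.1 [108.26713596 246.95463118] [188.65485068 351.5468077 ] [160.02067199 317.6659085 ] [117.2899604  324.35618329]
0 [111.85394029 244.56440578] [191.07628451 348.27155372] [165.37574793 311.27428309] [120.24730769 324.91338765]
0.1 [115.34510623 241.90493973] [193.48918493 344.80437012] [170.5214401  304.65099728] [123.47185433 324.86644405]
0.2 [118.71671102 239.00550996] [195.87060376 341.1868883 ] [175.43641633 297.83904668] [126.91873384 324.24110852]
[[0, 0, 130, 180, 21253], [43, 0, 15, 15, 90], [15, 13, 49, 38, 561], [0, 33, 13, 8, 61], [55, 39, 32, 25, 237], [23, 47, 19, 17, 158], [25, 58, 58, 87, 879], [112, 113, 10, 12, 71]]
```

```bash
python3 - <<'E'
from plant import bot
from h import *
cs=bot.get_calibration("scene");ex=np.array([-.1,.995,0]);ax=np.array([.995,.1,0])
for f,p in(("s3",[401.1,-276,281.2]),("s6",[461,-270.1,265.1])):
    s=cv2.imread(f"pics/{f}.png");m=(s.max(2)<60).astype(np.uint8)
    k,l,st,_=cv2.connectedComponentsWithStats(m[200:400,40:230])
    print(f,[(x[0]+40,x[1]+200,x[0]+x[2]+40,x[1]+x[3]+200,x[4]) for x in st.tolist()[1:] if x[4]>200])
    for a in(0,.1,.2):
        c=np.array(p)+R.from_rotvec(a*ax).apply(-30*ex+[0,0,-82])
        q=np.array([proj(cs,c+110*(np.cos(k)*ex+np.array([0,0,np.sin(k)]))+w*ax) for k in np.linspace(0,6.28,200) for w in(-7,7)])
        print(a,q.min(0).round(1),q.max(0).round(1))
E
```

```text
s3 [(52, 200, 120, 232, 820), (111, 219, 145, 246, 385), (80, 227, 155, 329, 1198)]
0 [ 83.  227.6] [167.  330.8]
0.1 [ 86.7 225. ] [169.6 327.5]
0.2 [ 90.3 222.2] [172.1 324. ]
s6 [(104, 213, 154, 252, 629), (144, 238, 178, 265, 329), (113, 247, 174, 345, 1156)]
0 [111.8 244.6] [191.1 348.3]
0.1 [115.3 241.9] [193.5 344.8]
0.2 [118.7 239. ] [195.9 341.2]
```

jog_arm(
  targets=[
    {"xyz": [0, 0, 0.0125], "spin": 0},
    {"xyz": [0, 0, 0.0125], "spin": 0},
    {"xyz": [0, 0, 0.0125], "spin": 0},
    {"xyz": [0, 0, 0.0125], "spin": 0},
    {"xyz": [0, 0, 0], "spin": 0},
    {"xyz": [0, 0, 0], "spin": 0},
    {"xyz": [0, 0, 0], "spin": 0},
    {"xyz": [0, 0, 0], "spin": 0},
    {"xyz": [0, 0, 0], "spin": 0},
    {"xyz": [0, 0, 0], "spin": 0},
  ],
)

```text
time: 16.75
tool_pos: [461.0, -270.1, 261.1]
tcp_rot: [-3.142, 0.0, 1.673]
contact_force: [0.2, 0.4, -4.8]
grip_width: 13.5
finger_force: 30.0
```

jog_arm(
  targets=[
    {"xyz": [0, 0, 0.0125], "spin": 0},
    {"xyz": [0, 0, 0.0125], "spin": 0},
    {"xyz": [0, 0, 0], "spin": 0},
    {"xyz": [0, 0, 0], "spin": 0},
    {"xyz": [0, 0, 0], "spin": 0},
    {"xyz": [0, 0, 0], "spin": 0},
    {"xyz": [0, 0, 0], "spin": 0},
    {"xyz": [0, 0, 0], "spin": 0},
    {"xyz": [0, 0, 0], "spin": 0},
    {"xyz": [0, 0, 0], "spin": 0},
  ],
)

```text
time: 18.0
tool_pos: [461.0, -270.1, 259.1]
tcp_rot: [3.142, 0.0, 1.673]
contact_force: [0.4, 0.1, -4.8]
grip_width: 13.3
finger_force: 30.0
```

jog_arm(
  targets=[
    {"xyz": [0, 0, 0.0125], "spin": 0},
    {"xyz": [0, 0, 0.0125], "spin": 0},
    {"xyz": [0, 0, 0.0125], "spin": 0},
    {"xyz": [0, 0, 0], "spin": 0},
    {"xyz": [0, 0, 0], "spin": 0},
    {"xyz": [0, 0, 0], "spin": 0},
    {"xyz": [0, 0, 0], "spin": 0},
    {"xyz": [0, 0, 0], "spin": 0},
    {"xyz": [0, 0, 0], "spin": 0},
    {"xyz": [0, 0, 0], "spin": 0},
  ],
)

```text
time: 19.25
tool_pos: [461.1, -270.2, 256.2]
tcp_rot: [3.141, 0.0, 1.673]
contact_force: [-5.0, -2.2, 1.5]
grip_width: 13.7
finger_force: 30.1
```

The reaction is now about −5 N along x with 6 N upward, so the catch is camming back. I'll continue in small steps.

jog_arm(
  targets=[
    {"xyz": [0, 0, 0.0125], "spin": 0},
    {"xyz": [0, 0, 0], "spin": 0},
    {"xyz": [0, 0, 0.0125], "spin": 0},
    {"xyz": [0, 0, 0], "spin": 0},
    {"xyz": [0, 0, 0], "spin": 0},
    {"xyz": [0, 0, 0], "spin": 0},
    {"xyz": [0, 0, 0], "spin": 0},
    {"xyz": [0, 0, 0], "spin": 0},
    {"xyz": [0, 0, 0], "spin": 0},
    {"xyz": [0, 0, 0], "spin": 0},
  ],
)

```text
time: 20.5
tool_pos: [460.2, -269.6, 252.8]
tcp_rot: [-3.139, -0.002, 1.673]
contact_force: [-5.9, -0.8, -3.1]
grip_width: 13.3
finger_force: 30.1
```

jog_arm(
  targets=[
    {"xyz": [0, 0.006, 0.0125], "spin": 0},
    {"xyz": [0, 0.006, 0.0125], "spin": 0},
    {"xyz": [0, 0.006, 0.0125], "spin": 0},
    {"xyz": [0, 0.006, 0.0125], "spin": 0},
    {"xyz": [0, 0, 0.0125], "spin": 0},
    {"xyz": [0, 0, 0.0125], "spin": 0},
    {"xyz": [0, 0, 0], "spin": 0},
    {"xyz": [0, 0, 0], "spin": 0},
    {"xyz": [0, 0, 0], "spin": 0},
    {"xyz": [0, 0, 0], "spin": 0},
  ],
)

```text
time: 21.75
tool_pos: [461.6, -268.8, 245.7]
tcp_rot: [-3.137, -0.004, 1.673]
contact_force: [-5.5, -0.1, -7.2]
grip_width: 12.8
finger_force: 30.1
```

jog_arm(
  targets=[
    {"xyz": [0, 0, 0.0125], "spin": 0},
    {"xyz": [0, 0, 0.0125], "spin": 0},
    {"xyz": [0, 0, 0.0125], "spin": 0},
    {"xyz": [0, 0, 0.0125], "spin": 0},
    {"xyz": [0, 0, 0], "spin": 0},
    {"xyz": [0, 0, 0], "spin": 0},
    {"xyz": [0, 0, 0], "spin": 0},
    {"xyz": [0, 0, 0], "spin": 0},
    {"xyz": [0, 0, 0], "spin": 0},
    {"xyz": [0, 0, 0], "spin": 0},
  ],
)

```text
time: 23.0
tool_pos: [462.6, -269.3, 243.5]
tcp_rot: [-3.141, -0.002, 1.673]
contact_force: [-5.7, 1.4, -9.8]
grip_width: 13.5
finger_force: 30.0
```

jog_arm(
  targets=[
    {"xyz": [0, 0, 0.0125], "spin": 0},
    {"xyz": [0, 0, 0.0125], "spin": 0},
    {"xyz": [0, 0, 0.0125], "spin": 0},
    {"xyz": [0, 0, 0], "spin": 0},
    {"xyz": [0, 0, 0], "spin": 0},
    {"xyz": [0, 0, 0], "spin": 0},
    {"xyz": [0, 0, 0], "spin": 0},
    {"xyz": [0, 0, 0], "spin": 0},
    {"xyz": [0, 0, 0], "spin": 0},
    {"xyz": [0, 0, 0], "spin": 0},
  ],
)

```text
time: 24.25
tool_pos: [463.0, -269.9, 241.2]
tcp_rot: [3.141, 0.0, 1.673]
contact_force: [-0.5, -0.6, -6.0]
grip_width: 13.5
finger_force: 30.0
```

```bash
python3 - <<'E'
from plant import bot
from h import *
s=bot.capture("scene");cv2.imwrite("pics/s7.png",s);o=bot.get_obs();p=o["tool_pos"]
print({k:np.round(o[k],3) for k in("time","tool_pos","tcp_rot","contact_force","moment")})
cs=bot.get_calibration("scene");ex=np.array([-.1,.995,0]);ax=np.array([.995,.1,0])
m=(s.max(2)<60).astype(np.uint8)
k,l,st,_=cv2.connectedComponentsWithStats(m[200:400,40:230])
print([(x[0]+40,x[1]+200,x[0]+x[2]+40,x[1]+x[3]+200,x[4]) for x in st.tolist()[1:] if x[4]>200])
for a in(-.1,0,.1,.2):
        c=np.array(p)+R.from_rotvec(a*ax).apply(-30*ex+[0,0,-82])
        q=np.array([proj(cs,c+110*(np.cos(k)*ex+np.array([0,0,np.sin(k)]))+w*ax) for k in np.linspace(0,6.28,200) for w in(-7,7)])
        print(a,q.min(0).round(1),q.max(0).round(1))
E
```

```text
{'time': np.float64(24.3), 'tool_pos': array([ 462.998, -269.926,  241.173]), 'tcp_rot': array([3.141, 0.   , 1.673]), 'contact_force': array([-0.798, -0.149, -4.998]), 'moment': array([ 0.07 , -0.125, -0.06 ])}
[(110, 220, 158, 258, 567), (149, 245, 183, 272, 291), (120, 264, 178, 347, 861)]
-0.1 [113.3 252.7] [191.2 355. ]
0 [116.8 250.3] [193.6 351.8]
0.1 [120.1 247.7] [195.9 348.4]
0.2 [123.4 244.8] [198.2 344.8]
```

The side force is gone, so the catch has sprung out over the rim. The wheel must be just above the seat, and I'll press it in fine steps.

jog_arm(
  targets=[
    {"xyz": [0, 0, 0.006], "spin": 0},
    {"xyz": [0, 0, 0.006], "spin": 0},
    {"xyz": [0, 0, 0], "spin": 0},
    {"xyz": [0, 0, 0], "spin": 0},
    {"xyz": [0, 0, 0], "spin": 0},
    {"xyz": [0, 0, 0], "spin": 0},
    {"xyz": [0, 0, 0], "spin": 0},
    {"xyz": [0, 0, 0], "spin": 0},
    {"xyz": [0, 0, 0], "spin": 0},
    {"xyz": [0, 0, 0], "spin": 0},
  ],
)

```text
time: 25.55
tool_pos: [462.9, -269.9, 240.2]
tcp_rot: [-3.142, 0.0, 1.673]
contact_force: [-1.1, -0.5, -4.1]
grip_width: 13.4
finger_force: 30.0
```

jog_arm(
  targets=[
    {"xyz": [0, 0, 0.006], "spin": 0},
    {"xyz": [0, 0, 0.006], "spin": 0},
    {"xyz": [0, 0, 0], "spin": 0},
    {"xyz": [0, 0, 0], "spin": 0},
    {"xyz": [0, 0, 0], "spin": 0},
    {"xyz": [0, 0, 0], "spin": 0},
    {"xyz": [0, 0, 0], "spin": 0},
    {"xyz": [0, 0, 0], "spin": 0},
    {"xyz": [0, 0, 0], "spin": 0},
    {"xyz": [0, 0, 0], "spin": 0},
  ],
)

```text
time: 26.8
tool_pos: [463.0, -269.9, 239.2]
tcp_rot: [-3.142, 0.0, 1.673]
contact_force: [1.1, 0.3, -5.4]
grip_width: 13.5
finger_force: 30.0
```

jog_arm(
  targets=[
    {"xyz": [0, 0, 0.006], "spin": 0},
    {"xyz": [0, 0, 0.006], "spin": 0},
    {"xyz": [0, 0, 0], "spin": 0},
    {"xyz": [0, 0, 0], "spin": 0},
    {"xyz": [0, 0, 0], "spin": 0},
    {"xyz": [0, 0, 0], "spin": 0},
    {"xyz": [0, 0, 0], "spin": 0},
    {"xyz": [0, 0, 0], "spin": 0},
    {"xyz": [0, 0, 0], "spin": 0},
    {"xyz": [0, 0, 0], "spin": 0},
  ],
)

```text
time: 28.05
tool_pos: [463.0, -269.9, 238.3]
tcp_rot: [3.142, 0.0, 1.673]
contact_force: [0.3, 1.3, -2.9]
grip_width: 13.3
finger_force: 30.0
```

jog_arm(
  targets=[
    {"xyz": [0, 0, 0.005], "spin": 0},
    {"xyz": [0, 0, 0], "spin": 0},
    {"xyz": [0, 0, 0], "spin": 0},
    {"xyz": [0, 0, 0], "spin": 0},
    {"xyz": [0, 0, 0], "spin": 0},
    {"xyz": [0, 0, 0], "spin": 0},
    {"xyz": [0, 0, 0], "spin": 0},
    {"xyz": [0, 0, 0], "spin": 0},
    {"xyz": [0, 0, 0], "spin": 0},
    {"xyz": [0, 0, 0], "spin": 0},
  ],
)

```text
time: 29.3
tool_pos: [462.9, -269.9, 237.9]
tcp_rot: [3.142, 0.0, 1.673]
contact_force: [0.6, 0.6, -0.9]
grip_width: 13.1
finger_force: 30.0
```

jog_arm(
  targets=[
    {"xyz": [0, 0, 0.006], "spin": 0},
    {"xyz": [0, 0, 0], "spin": 0},
    {"xyz": [0, 0, 0], "spin": 0},
    {"xyz": [0, 0, 0], "spin": 0},
    {"xyz": [0, 0, 0], "spin": 0},
    {"xyz": [0, 0, 0], "spin": 0},
    {"xyz": [0, 0, 0], "spin": 0},
    {"xyz": [0, 0, 0], "spin": 0},
    {"xyz": [0, 0, 0], "spin": 0},
    {"xyz": [0, 0, 0], "spin": 0},
  ],
)

```text
time: 30.55
tool_pos: [463.0, -269.9, 237.4]
tcp_rot: [3.142, 0.0, 1.673]
contact_force: [-0.9, 2.7, 1.0]
grip_width: 13.6
finger_force: 30.0
```

jog_arm(
  targets=[
    {"xyz": [0, 0, 0.008], "spin": 0},
    {"xyz": [0, 0, 0], "spin": 0},
    {"xyz": [0, 0, 0], "spin": 0},
    {"xyz": [0, 0, 0], "spin": 0},
    {"xyz": [0, 0, 0], "spin": 0},
    {"xyz": [0, 0, 0], "spin": 0},
    {"xyz": [0, 0, 0], "spin": 0},
    {"xyz": [0, 0, 0], "spin": 0},
    {"xyz": [0, 0, 0], "spin": 0},
    {"xyz": [0, 0, 0], "spin": 0},
  ],
)

```text
time: 31.8
tool_pos: [463.0, -269.9, 236.7]
tcp_rot: [3.142, 0.0, 1.673]
contact_force: [-0.7, 3.4, 3.7]
grip_width: 13.3
finger_force: 30.0
```

jog_arm(
  targets=[
    {"xyz": [0, 0, 0.007], "spin": 0},
    {"xyz": [0, 0, 0], "spin": 0},
    {"xyz": [0, 0, 0], "spin": 0},
    {"xyz": [0, 0, 0], "spin": 0},
    {"xyz": [0, 0, 0], "spin": 0},
    {"xyz": [0, 0, 0], "spin": 0},
    {"xyz": [0, 0, 0], "spin": 0},
    {"xyz": [0, 0, 0], "spin": 0},
    {"xyz": [0, 0, 0], "spin": 0},
    {"xyz": [0, 0, 0], "spin": 0},
  ],
)

```text
time: 33.05
tool_pos: [463.0, -269.9, 236.4]
tcp_rot: [3.141, 0.0, 1.673]
contact_force: [-1.1, 3.4, 5.7]
grip_width: 13.3
finger_force: 30.0
```

```bash
python3 - <<'E'
from plant import bot
from h import *
o=[bot.get_obs()]
for i in range(3): s=bot.capture("scene");o.append(bot.get_obs())
print([x["contact_force"].round(1) for x in o],o[-1]["tool_pos"],o[-1]["moment"])
cv2.imwrite("pics/s8.png",s);m=(s.max(2)<60).astype(np.uint8)
k,l,st,_=cv2.connectedComponentsWithStats(m[200:400,40:230])
print([(x[0]+40,x[1]+200,x[0]+x[2]+40,x[1]+x[3]+200,x[4]) for x in st.tolist()[1:] if x[4]>200])
cs=bot.get_calibration("scene");ex=np.array([-.1,.995,0]);ax=np.array([.995,.1,0])
for a in(-.1,0,.1):
        c=o[-1]["tool_pos"]+R.from_rotvec(a*ax).apply(-30*ex+[0,0,-82])
        q=np.array([proj(cs,c+110*(np.cos(k)*ex+np.array([0,0,np.sin(k)]))+w*ax) for k in np.linspace(0,6.28,200) for w in(-7,7)])
        print(a,q.min(0).round(1),q.max(0).round(1))
E
```

```text
[array([-1.1,  3.4,  5.7]), array([-0.3,  3.9,  5.1]), array([-1. ,  4.1,  5.4]), array([-0.2,  3.6,  5.9])] [ 463.01488631 -269.86538159  236.39577734] [ 0.43209637 -0.07832808 -0.03318966]
[(111, 222, 159, 259, 562), (149, 246, 182, 272, 295), (119, 255, 178, 350, 1057)]
-0.1 [114.2 253.7] [191.6 355.5]
0 [117.6 251.3] [193.9 352.3]
0.1 [120.9 248.7] [196.3 348.9]
```

Seat force is about 10 N, steady, with the wheel near upright and a seat height of about 250 mm, which matches the vision estimate. I'll let go.

jog_arm(
  targets=[
    {"xyz": [0, 0, 0], "spin": 0},
    {"xyz": [0, 0, 0], "spin": 0},
    {"xyz": [0, 0, 0], "spin": 0},
    {"xyz": [0, 0, 0], "spin": 0},
    {"xyz": [0, 0, 0], "spin": 0},
    {"xyz": [0, 0, 0], "spin": 0},
    {"xyz": [0, 0, 0], "spin": 0},
    {"xyz": [0, 0, 0], "spin": 0},
    {"xyz": [0, 0, 0], "spin": 0},
    {"xyz": [0, 0, 0], "spin": 0},
  ],
  gripper=45,
)

```text
time: 34.45
tool_pos: [463.0, -269.9, 236.2]
tcp_rot: [3.142, 0.0, 1.673]
contact_force: [-0.5, 0.1, -0.0]
grip_width: 41.4
finger_force: 0.0
```

jog_arm(
  targets=[
    {"xyz": [0, 0, -0.05], "spin": 0},
    {"xyz": [0, 0, -0.1], "spin": 0},
    {"xyz": [0, 0, -0.15], "spin": 0},
    {"xyz": [0, 0, -0.2], "spin": 0},
    {"xyz": [0, 0, -0.3], "spin": 0},
    {"xyz": [0, 0, -0.3], "spin": 0},
    {"xyz": [0, -0.4, -0.1], "spin": 0},
    {"xyz": [0, -0.4, 0], "spin": 0},
    {"xyz": [0, -0.2, 0], "spin": 0},
    {"xyz": [0, 0, 0], "spin": 0},
  ],
)

```text
time: 35.7
tool_pos: [383.1, -278.2, 332.9]
tcp_rot: [3.141, 0.001, 1.672]
contact_force: [0.3, 0.1, -1.1]
grip_width: 41.1
finger_force: 0.0
```

```bash
python3 - <<'E'
from plant import bot
from h import *
s=bot.capture("scene");t=bot.capture("top");o=bot.get_obs()
print(o["time"],o["tool_pos"],o["contact_force"],o["grip_width"])
Z=lambda a,x,y,wd,h:cv2.resize(a[y:y+h,x:x+wd],(400,600),interpolation=cv2.INTER_CUBIC)
cv2.imwrite("pics/c9.png",np.hstack([Z(s,90,190,140,210),Z(t,360,140,160,240)]))
E
```

```text
35.8 [ 383.97476274 -278.14801544  332.38934025] [0.69697489 0.35332594 0.06480349] 41.30452070255434
```

View pics/c9.png

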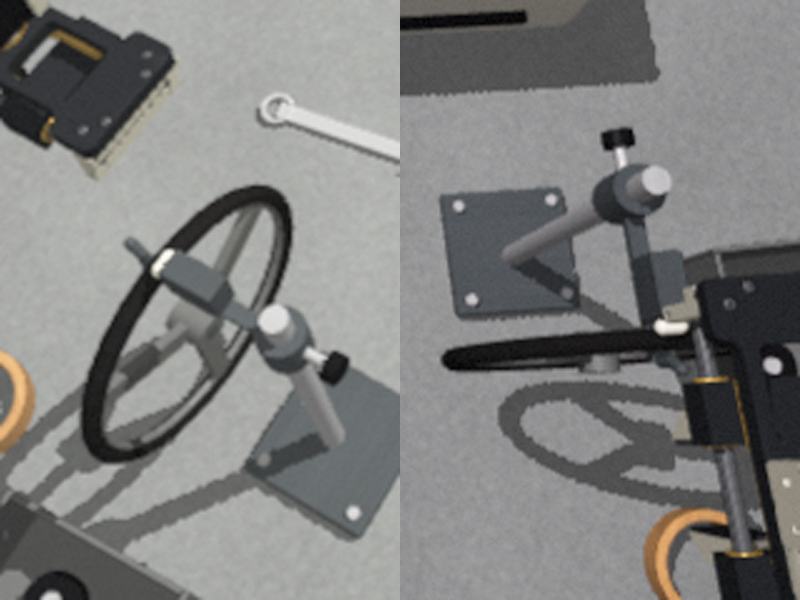

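The wheel hangs on the hook, with its tyre between the nose at (135,245) and the white catch at (162,264), which is over the rim. The gripper is clear. I'll let it settle briefly and hand it in.

jog_arm(
  targets=[
    {"xyz": [0, 0, 0], "spin": 0},
    {"xyz": [0, 0, 0], "spin": 0},
    {"xyz": [0, 0, 0], "spin": 0},
    {"xyz": [0, 0, 0], "spin": 0},
    {"xyz": [0, 0, 0], "spin": 0},
    {"xyz": [0, 0, 0], "spin": 0},
    {"xyz": [0, 0, 0], "spin": 0},
    {"xyz": [0, 0, 0], "spin": 0},
    {"xyz": [0, 0, 0], "spin": 0},
    {"xyz": [0, 0, 0], "spin": 0},
  ],
)

```text
time: 37.05
tool_pos: [383.3, -278.0, 332.2]
tcp_rot: [3.142, 0.0, 1.673]
contact_force: [-0.5, -0.5, 0.1]
grip_width: 41.6
finger_force: 0.0
```

```bash
python3 -c "
from plant import bot
print(bot.close_job())"
```

```text
the job is handed in; nothing more can be done
None
```

The wheel hangs on the hook with the catch sprung out over its rim; it was pressed home with about 10 N, released, and handed in at about 37 s. A first try landed off-line on the catch at about 13 N before I backed off.

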